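# Empty the picking tray into the harvest tub and hang it up

## Task

Tip the picking tray so that all five mushrooms slide off its open end into the white harvest tub, without touching the mushrooms with the gripper. Then hang the empty tray on the outside of the tub by hooking its green rim hook over the tub's right-hand rim (the long side away from the chopping board), and let go. Leave the knife, the blue punnet and the bottle where they are.

Things in the scene. Friction and masses are not known exactly. Their poses are not given: they have to be found in the camera images.
- tray: Aluminium tray, about 280 g, level on the board. Origin: centre of underside; x across, y from lip to hook, z up. Floor 150 (x) by 170 (y) by 4 mm; open -y end (lip) faces the tub; side walls 34 mm tall, rear wall (outer face y = 85 mm) 60 mm tall, all 4 mm thick. Smooth inside: mushrooms slide from 15 to 25 degrees of tilt. Hung on the rim it sags lip down about 10 degrees, as it should.
- tray_grip (a point): Centre of the tray's green grip bar, at tray x = y = 0, z = 107 mm; axes as the tray. The bar runs along x, 142 mm long, 16 mm thick (y), 24 mm tall (z), on a fixed bail whose posts stand on the side walls at x = +-73 mm; 91 mm free under it above the tray floor.
- tray_hook (a point): Middle of the hook's gap, at the underside of its flat top (tray x = 0, y = 93.5, z = 56 mm); it meets the rim's top when hung. The green hook, 80 mm wide in x, runs out from the top of the rear wall: flat top 4 mm thick, gap 17 mm between the rear wall and a 4 mm flange turned down to z = 34 mm, outermost y = 106 mm.
- tray_lip (a point): Middle of the tray's open edge, on the floor's upper face: tray x = 0, y = -85 mm, z = 4 mm.
- tub: White open harvest tub, fixed to the bench: 320 mm in x by 220 mm in y outside, 150 mm tall, walls and floor 7 mm thick. Origin at the centre of its underside, z up; its -y side is the right-hand side as the robot sees it, its +y side is next to the chopping board. Yaw of at most about 0.15 rad.
- tub_right_rim (a point): Middle of the top of the tub's right-hand (-y) wall, on the wall's centre line, 150 mm above the bench; axes as the tub, so the rim runs along x and +y points into the tub.
- board: Cream chopping board, fixed, 300 mm in x by 240 mm in y, 15 mm thick, left of the tub; origin at the centre of its underside. The tray and the knife start on it.
- mushroom1: A fresh button mushroom, brown dome cap 42 mm wide on a pale stem 25 mm wide, 38 mm tall, about 22 g; origin at the centre of the stem's foot, z up through the cap. One of five standing loose in the tray.
- mushroom2: A fresh button mushroom, brown dome cap 42 mm wide on a pale stem 25 mm wide, 38 mm tall, about 22 g; origin at the centre of the stem's foot, z up through the cap. One of five standing loose in the tray.
- mushroom3: A fresh button mushroom, brown dome cap 42 mm wide on a pale stem 25 mm wide, 38 mm tall, about 22 g; origin at the centre of the stem's foot, z up through the cap. One of five standing loose in the tray.
- mushroom4: A fresh button mushroom, brown dome cap 42 mm wide on a pale stem 25 mm wide, 38 mm tall, about 22 g; origin at the centre of the stem's foot, z up through the cap. One of five standing loose in the tray.
- mushroom5: A fresh button mushroom, brown dome cap 42 mm wide on a pale stem 25 mm wide, 38 mm tall, about 22 g; origin at the centre of the stem's foot, z up through the cap. One of five standing loose in the tray.
- knife: Knife with black handle, lying on the board's far side along y, 16 mm high, 220 mm long; origin near its middle, at its underside. To be left alone.
- punnet: Empty blue punnet, 100 mm in x by 150 mm in y, 55 mm tall, at the far right, nearer the robot than the tub; origin at the centre of its underside. To be left alone.
- sprayer: Clear bottle with an orange cap, 70 mm across, 190 mm tall, beyond the board; origin at the centre of its underside. To be left alone.

How it is judged:
On the way:
1. all five mushrooms lie in the tub (x of mushroom1 in the frame of tub between -0.156 and 0.156 m and y of mushroom1 in the frame of tub between -0.106 and 0.106 m and z of mushroom1 in the frame of tub between 0 and 0.12 m and x of mushroom2 in the frame of tub between -0.156 and 0.156 m and y of mushroom2 in the frame of tub between -0.106 and 0.106 m and z of mushroom2 in the frame of tub between 0 and 0.12 m and x of mushroom3 in the frame of tub between -0.156 and 0.156 m and y of mushroom3 in the frame of tub between -0.106 and 0.106 m and z of mushroom3 in the frame of tub between 0 and 0.12 m and x of mushroom4 in the frame of tub between -0.156 and 0.156 m and y of mushroom4 in the frame of tub between -0.106 and 0.106 m and z of mushroom4 in the frame of tub between 0 and 0.12 m and x of mushroom5 in the frame of tub between -0.156 and 0.156 m and y of mushroom5 in the frame of tub between -0.106 and 0.106 m and z of mushroom5 in the frame of tub between 0 and 0.12 m), for 0.2 s.
At the end, for the whole second after the job is handed in: All five mushrooms rest inside the tub. The tray hangs still outside the right-hand wall, hook over that rim (gap centre within 13 mm across the rim, 110 mm of its middle along it, hook top within 8-10 mm of the rim top), less than 0.4 rad from level (all of step 1 and linear speed of each of mushroom1, mushroom2, mushroom3, mushroom4, mushroom5 below 0.05 m/s and x of tray_hook in the frame of tub_right_rim between -0.11 and 0.11 m and y of tray_hook in the frame of tub_right_rim between -0.013 and 0.013 m and z of tray_hook in the frame of tub_right_rim between -0.008 and 0.01 m and y of tray in the frame of tub below -0.15 m and angle between tray's own z axis and vertical below 0.4 rad and linear speed of tray below 0.03 m/s); the robot touches nothing.
It fails at once if the gripper touches a mushroom (over 1 N) (contact force between the fingers and mushroom1 above 1 N or contact force between the fingers and mushroom2 above 1 N or contact force between the fingers and mushroom3 above 1 N or contact force between the fingers and mushroom4 above 1 N or contact force between the fingers and mushroom5 above 1 N).
It fails at once if the knife, the punnet or the bottle is moved by more than 40 mm (distance of any of knife, punnet, sprayer from where it was at the start of the episode above 0.04 m).
It also fails if it takes over 58 s, if anything falls off the work surface, if the arm or the gripper's body presses on something with over 40 N, if the wrist force passes 120 N, or if a joint passes its speed limit or range.

## Robot

A 7-joint arm with a two-finger parallel gripper is mounted at the origin on the work surface. World frame = base frame: x ahead of the robot, y to its left, z up, the work surface at z = 0. Lengths are in m, angles in rad, forces in N, time in s.
With the tool pointing down it reaches from about 0.35 to 0.9 m from the base axis. Payload 8.1 kg.
Tool frame: the origin (TCP) lies between the finger pads; the fingertips stand ahead of it and the grasp point (between the pads) is the TCP (arm.nose_length is the z of the fingertips in the tool frame, in m); z points along the fingers, y is the line along which they close (so a half turn about z gives the same grasp; the last joint's range is limited). The gripper opens to 92 mm and grips with 3 to 60 N. Pads are 19 mm wide; open, the fingers measure 130 mm over their backs; the gripper's body (75 mm by 190 mm) begins 47 mm behind the grasp point.
Start: joints at [-1.279, 0.434, 0.025, 1.573, -0.012, 1.134, -0.075], TCP at [0.24, 0.577, 0.212] pointing down, gripper open.
Joint ranges: [-2.62, 2.62], [-0.44, 2.09], [-1.27, 1.32], [0.08, 2.57], [-1.32, 4.46], [0.12, 2], [-2.74, 2.74]. Speed limits (rad/s): [2.22, 2.22, 3.01, 3.01, 3.14, 3.14, 3.14].

## Interface

Orientations are given as a rotation vector (axis times angle).
In Python, from cell import sensors, optics, arm gives the robot as it stands.
- The arm moves only by the tool arm_command, never from a script. Its argument "deltas" is one flat list of numbers, 7 for each row, row after row: the turn, a rotation vector about the world's x, y, z as a fraction of full scale, then the shift along the world's x, y, z as a fraction of full scale, then the finger opening in mm, from 0 to 91.8. In form: [wx, wy, wz, dx, dy, dz, fingers, wx, wy, wz, dx, dy, dz, fingers, ...]. A call has 1 to 20 rows; each row is the pose to reach, as a shift and turn from the pose commanded when the call began; what a row does not reach only later rows make up. Full scale, the value 1, is 1 m for a shift and 90 degrees for a turn. A row lasts 1/10 s, in which the tool goes at most 50 mm and 8.59 degrees, less where a joint would pass 70% of its speed; a pose out of reach is approached as far as the arm can. A call with a number of a shift or a turn outside -1 to 1 is refused whole. A call with a gripper value outside its range is refused whole. The fingers move at their own pace and stop on an object; "force" is the grip in N (left out, the last holds). Time passes only in rows, so rows that repeat a pose let the fingers close. It gives the time, the measured TCP pose, the force, the opening and the grip force at its end, in the units of the state.
- sensors.observe(): the state, without advancing time (a new reading comes with each control period).
- optics.get_image(name): name is "scene" or "top"; returns the picture (400x640x3 uint8, blue, green, red); there is no depth.
- optics.calibration(name): a dict with "camera_matrix" (3x3 intrinsics, pixels), "rvec" (rotation vector, rad) and "tvec" (3), from world to camera coordinates, as OpenCV has them. Camera axes: x right, y down, z forward; pixel columns grow to the right and rows downward; lengths in m; the calibration is good to about 2 mm. A picture is of the moment at which its call begins. calibration takes no time and is no camera call.
- arm.sign_off(): hands the job in; it is judged then, once.
The state is a dict: "clock": time; "joints": joint angles; "dq": joint speeds; "joint_efforts": joint torques, N m; "position": TCP position; "ee_rot": TCP orientation; "force": force on the tool from outside, world axes, zero at the start; "ft_torque": the same for the moment, N m; "width": opening from 0.0 (shut) to 1.0 (fully open); "gripper_force": force on a finger pad.
Only numpy, scipy, OpenCV 4.12 (cv2) and the standard library are available. Lean on these libraries where they do the work, as an engineer would, in place of code of your own. Each camera call takes 0.05 s, during which the arm holds its last target. There are 200 camera calls.

## Working session

There is one attempt and no reset: what is moved stays moved. The work goes in short steps, Python scripts to look and compute and a tool call to move; the robot and the scene stay as the last step left them, time stands still between calls to the robot, and variables do not carry over. Pictures are saved under pics/ and viewed, at most 10 in all, crops included, and the job is handed in when it is done.

Besides the shell and the picture viewer there is one more tool, called after ">>>" by a JSON object that holds its "method" and its "body", one argument or row to a line. arm_command: Moves the arm, as the interface text tells. Its arguments: {"type":"object","properties":{"deltas":{"type":"array","items":{"type":"number"}},"force":{"type":"number"}},"required":["deltas"]}

```bash
ls; mkdir -p pics; python3 - <<'E'
from cell import sensors, optics, arm
import cv2
for n in("scene","top"):
    cv2.imwrite(f"pics/{n}0.png",optics.get_image(n)); c=optics.calibration(n); print(n,{k:v.tolist() for k,v in c.items()})
print(sensors.observe(), arm.nose_length)
E
```

```text
pics
scene {'camera_matrix': [[406.4180665403366, 0.0, 320.8436987717094], [0.0, 406.4180665403366, 199.82083601384323], [0.0, 0.0, 1.0]], 'rvec': [2.2685799631521633, 0.7167794323799492, -0.28158796072560516], 'tvec': [-0.42949813889241695, -0.14966276066423279, 1.7670763207563946]}
top {'camera_matrix': [[445.7519670048246, 0.0, 321.7106750757587], [0.0, 445.7519670048246, 200.31109554399725], [0.0, 0.0, 1.0]], 'rvec': [2.1374776346320785, -2.1359105014419497, 0.1622899842402164], 'tvec': [-0.031125799726743078, 0.5673979011458374, 1.3974460435868432]}
{'clock': 0.1, 'joints': array([-1.27859298,  0.43514923,  0.02496447,  1.57399378, -0.01157218,
        1.13400645, -0.07510189]), 'dq': array([-0.00122021, -0.00119237, -0.00073118, -0.00024048,  0.00031037,
       -0.00134163,  0.00136813]), 'joint_efforts': array([ 3.36273137e-03, -6.69117379e+01,  9.88216549e-01, -3.15144396e+01,
       -6.05321280e-02,  3.74985463e-02,  1.25795796e-05]), 'position': array([0.24026319, 0.57645859, 0.21173067]), 'ee_rot': array([-6.16189199e-01, -3.08043869e+00,  2.20933488e-03]), 'force': array([ 0.10724153, -0.91355109, -0.73978429]), 'ft_torque': array([-0.01700067, -0.01320893, -0.05188237]), 'gripper_force': 0.0, 'width': 1.0031230123903345} 0.019
```

View pics/top0.png

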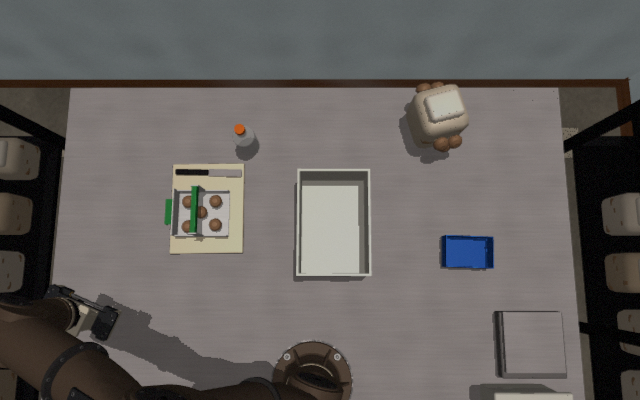

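View pics/scene0.png

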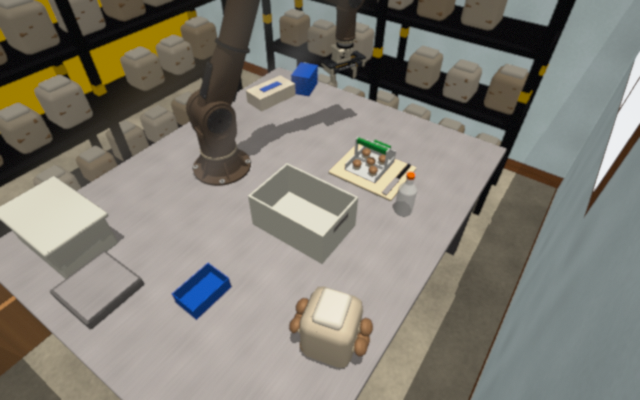

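The top view shows up = +x and left = +y, with the tray near (200,213), the tub at (297–371, 169–276), the knife at row 172 and the bottle at (243,135). I'll enlarge it.

```bash
python3 - <<'E'
import cv2
im=cv2.imread("pics/top0.png")[158:283,155:385]
im=cv2.resize(im,None,fx=3.4,fy=3.4,interpolation=cv2.INTER_CUBIC)
cv2.imwrite("pics/top0c.png",im)
E
cat > h.py <<'E'
import numpy as np,cv2
from cell import sensors, optics, arm
def ray(n,u,v,z):
    "world point at height z seen at pixel u,v"
    c=optics.calibration(n);R=cv2.Rodrigues(np.array(c["rvec"]))[0];t=np.array(c["tvec"]).ravel()
    d=R.T@np.linalg.inv(np.array(c["camera_matrix"]))@[u,v,1];o=-R.T@t
    return o+d*(z-o[2])/d[2]
def proj(n,P):
    c=optics.calibration(n)
    return cv2.projectPoints(np.array(P,float).reshape(-1,3),np.array(c["rvec"]),np.array(c["tvec"]),np.array(c["camera_matrix"]),None)[0][:,0]
E
```

```text
(no output)
```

View pics/top0c.png

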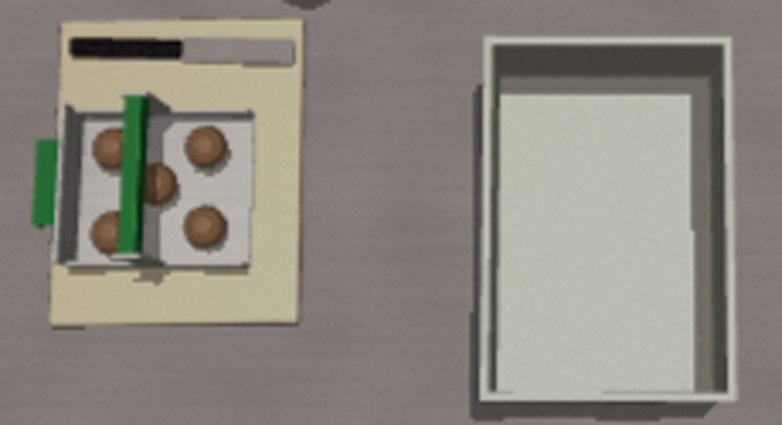

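```bash
python3 - <<'E'
from h import *
def m(l,u,v,z): p=ray("top",155+(u+.5)/3.4-.5,158+(v+.5)/3.4-.5,z); print(l,p.round(4)); return p
for l,u,v,z in [("tubTL",484,37,.15),("TR",731,38,.15),("BR",736,401,.15),("BL",480,400,.15),("bar far",133,96,.134),("bar near",127,250,.134),
 ("lip far",253,112,.049),("lip near",249,267,.049),("hook far",37,140,.075),("hook near",33,226,.075),("board TR",303,20,.015),("board BL",50,325,.015),("knife",180,62,.016)]: m(l,u,v,z)
E
```

```text
tubTL [0.6482 0.0437 0.15  ]
TR [ 0.6473 -0.1764  0.15  ]
BR [ 0.3285 -0.1757  0.15  ]
BL [0.3291 0.044  0.15  ]
bar far [0.5977 0.3595 0.134 ]
bar near [0.4592 0.3584 0.134 ]
lip far [0.5986 0.2696 0.049 ]
lip near [0.4509 0.2683 0.049 ]
hook far [0.5673 0.4649 0.075 ]
hook near [0.4866 0.4641 0.075 ]
board TR [0.6968 0.2307 0.015 ]
board BL [0.3979 0.4641 0.015 ]
knife [0.6544 0.3501 0.016 ]
```

Fits are consistent: tub centre (0.488, −0.066) at about zero yaw, measuring 319×220 mm. The tray is at (0.527, 0.357), also at about zero yaw. I'll move above the bar.

>>> {"method": "arm_command", "body": {
  "deltas": [0,0,0.2515,0.2865,-0.2195,0.03,91,0,0,0.2515,0.2865,-0.2195,0.03,91,0,0,0.2515,0.2865,-0.2195,0.03,91,0,0,0.2515,0.2865,-0.2195,0.03,91,0,0,0.2515,0.2865,-0.2195,0.03,91,0,0,0.2515,0.2865,-0.2195,0.03,91,0,0,0.2515,0.2865,-0.2195,0.03,91,0,0,0.2515,0.2865,-0.2195,0.03,91,0,0,0.2515,0.2865,-0.2195,0.03,91,0,0,0.2515,0.2865,-0.2195,0.03,91,0,0,0.2515,0.2865,-0.2195,0.03,91,0,0,0.2515,0.2865,-0.2195,0.03,91]
}}

```text
clock: 1.3
position: [0.5254, 0.359, 0.2423]
ee_rot: [0.005, -3.141, -0.001]
force: [-0.1, -0.0, -0.1]
width: 0.99
gripper_force: 0.0
```

>>> {"method": "arm_command", "body": {
  "deltas": [0,0,0,0,0,-0.03,91,0,0,0,0,0,-0.06,91,0,0,0,0,0,-0.085,91,0,0,0,0,0,-0.105,91,0,0,0,0,0,-0.119,91,0,0,0,0,0,-0.119,91,0,0,0,0,0,-0.119,60,0,0,0,0,0,-0.119,40,0,0,0,0,0,-0.119,25,0,0,0,0,0,-0.119,20,0,0,0,0,0,-0.119,10,0,0,0,0,0,-0.119,0,0,0,0,0,0,-0.119,0,0,0,0,0,0,-0.119,0,0,0,0,0,0,-0.119,0],
  "force": 50
}}

```text
clock: 2.8
position: [0.5269, 0.3574, 0.1234]
ee_rot: [0.0, -3.142, -0.0]
force: [0.3, 0.2, 0.1]
width: 0.255
gripper_force: 0.0
```

```bash
python3 - <<'E'
from h import *
a=optics.get_image("top")[150:280,150:310]; cv2.imwrite("pics/g.png",cv2.resize(a,None,fx=4,fy=4,interpolation=2))
o=sensors.observe(); print(o["position"],o["width"]*91.8,o["gripper_force"],o["force"],o["ft_torque"])
E
```

```text
[0.52690772 0.35743889 0.12340797] 19.4783989150174 0.0 [ 0.0997644  -0.67529866 -0.04771572] [0.02152663 0.07848126 0.00895349]
```

View pics/g.png

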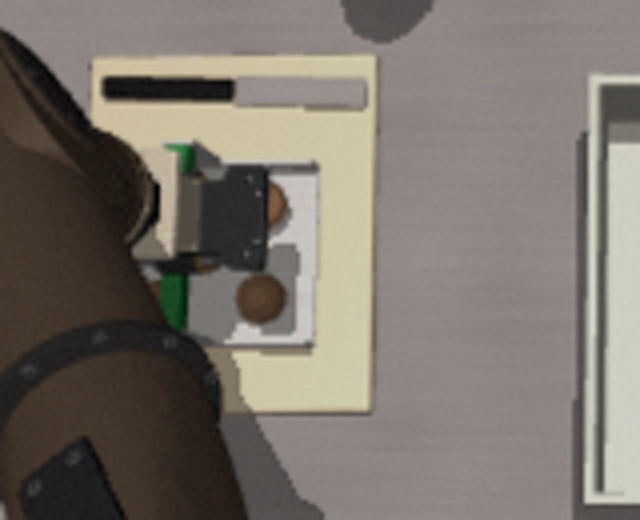

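The gripper straddles the bar at about (180,230) in the crop. The fingers are still closing, 19.5 mm against 16 mm. I'll finish the grip, then lift gently.

>>> {"method": "arm_command", "body": {
  "deltas": [0,0,0,0,0,0,0,0,0,0,0,0,0,0,0,0,0,0,0,0,0,0,0,0,0,0,0,0,0,0,0,0,0,0.003,0,0,0,0,0,0,0.008,0,0,0,0,0,0,0.016,0,0,0,0,0,0,0.028,0,0,0,0,0,0,0.042,0,0,0,0,0,0,0.058,0,0,0,0,0,0,0.075,0,0,0,0,0,0,0.092,0,0,0,0,0,0,0.11,0,0,0,0,0,0,0.128,0,0,0,0,0,0,0.145,0,0,0,0,0,0,0.16,0,0,0,0,0,0,0.172,0,0,0,0,0,0,0.18,0,0,0,0,0,0,0.184,0,0,0,0,0,0,0.185,0],
  "force": 50
}}

```text
clock: 4.85
position: [0.5269, 0.3574, 0.3087]
ee_rot: [-0.0, 3.141, 0.0]
force: [0.2, 0.3, -0.3]
width: 0.005
gripper_force: 0.0
```

```bash
python3 - <<'E'
from h import *
a=optics.get_image("top")[150:280,150:310]; b=optics.get_image("scene")[110:240,300:460]; cv2.imwrite("pics/g2.png",np.vstack([cv2.resize(x,None,fx=3.6,fy=2.3*3.6/2.3*0.63,interpolation=2) if 0 else cv2.resize(x,None,fx=2.3,fy=2.3,interpolation=2) for x in(a,b)]))
o=sensors.observe(); print(o["position"],o["width"]*91.8,o["gripper_force"],o["force"])
E
```

```text
[0.52673531 0.35729735 0.30798999] 0.33899415580491693 0.0 [0.32249123 0.17205572 0.35844825]
```

View pics/g2.png

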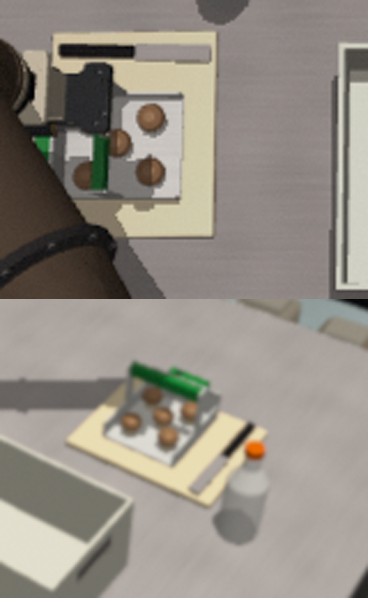

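```bash
python3 - <<'E'
from h import *
o=sensors.observe();p=o["position"]
for n in("top","scene"): print(n,proj(n,[p,[.5269,.3574,.1234],[.527,.357,.122],[.6,.357,.134],[.454,.357,.134],[.567,.464,.075],[.487,.464,.075],[.6,.272,.049],[.452,.272,.049]]).round(1).tolist())
a=optics.get_image("scene")[50:200,280:440]; cv2.imwrite("pics/g3.png",cv2.resize(a,None,fx=4,fy=4,interpolation=2))
E
```

```text
top [[174.3, 199.8], [194.4, 209.3], [194.6, 209.4], [194.6, 185.2], [192.4, 232.9], [165.8, 198.9], [164.4, 224.0], [228.3, 190.2], [226.7, 235.8]]
scene [[376.0, 106.2], [371.3, 145.0], [371.2, 145.3], [387.2, 149.4], [356.3, 136.7], [390.5, 144.9], [374.4, 138.4], [374.6, 176.5], [344.0, 162.9]]
```

View pics/g3.png

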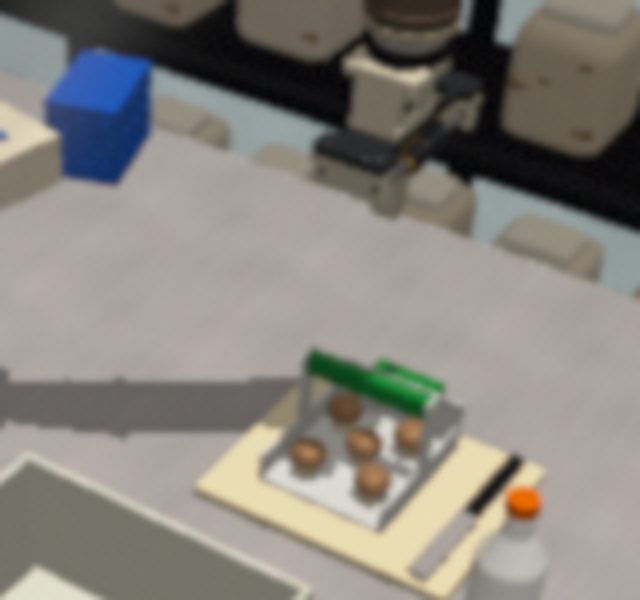

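```bash
python3 - <<'E'
from h import *
a=optics.get_image("scene")[60:135,340:420]; a=cv2.resize(a,None,fx=5,fy=5,interpolation=2);b=a.copy()
o=sensors.observe();p=o["position"]
for dz in(.028,0,-.019):
    q=(proj("scene",p+[0,0,dz])[0]-[340,60])*5; print(dz,q); cv2.circle(b,tuple(int(x) for x in q),3,(0,0,255),1)
cv2.imwrite("pics/g4.png",np.hstack([a,b]))
E
```

```text
0.028 [183.81202223 198.9534476 ]
0 [179.85068407 231.2507735 ]
-0.019 [177.22013627 252.69798548]
```

View pics/g4.png

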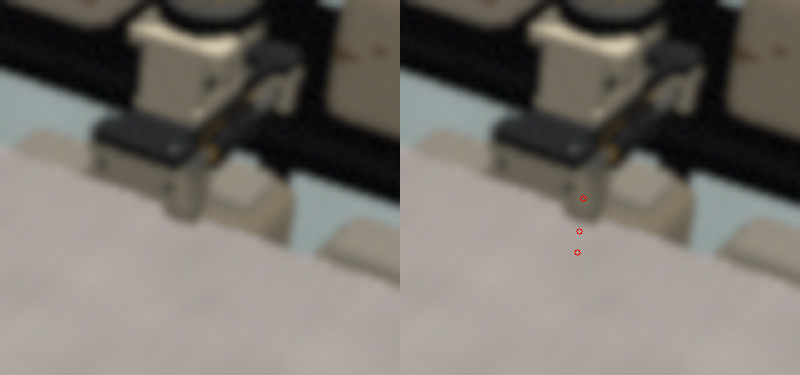

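The gripper closed empty. The scene view shows the fingertips about 30 mm higher than the reported pose implies: tip at (183,218) against a predicted (177,252). A reported z of 0.10 is safe either way, since it stays above the mushroom tops and keeps the gripper body off the bar. I'll try again there.

>>> {"method": "arm_command", "body": {
  "deltas": [0,0,0,0,0,-0.02,91,0,0,0,0,0,-0.05,91,0,0,0,0,0,-0.08,91,0,0,0,0,0,-0.09,91,0,0,0,0,0,-0.1,91,0,0,0,0,0,-0.11,91,0,0,0,0,0,-0.12,91,0,0,0,0,0,-0.13,91,0,0,0,0,0,-0.14,91,0,0,0,0,0,-0.15,91,0,0,0,0,0,-0.16,91,0,0,0,0,0,-0.17,91,0,0,0,0,0,-0.18,91,0,0,0,0,0,-0.188,91,0,0,0,0,0,-0.195,91,0,0,0,0,0,-0.2,91,0,0,0,0,0,-0.204,91,0,0,0,0,0,-0.208,91,0,0,0,0,0,-0.208,91],
  "force": 50
}}

```text
clock: 6.95
position: [0.5267, 0.3573, 0.1]
ee_rot: [0.0, -3.141, 0.0]
force: [-0.4, -0.8, -0.6]
width: 0.992
gripper_force: 0.0
```

>>> {"method": "arm_command", "body": {
  "deltas": [0,0,0,0,0,0,0,0,0,0,0,0,0,0,0,0,0,0,0,0,0,0,0,0,0,0,0,0,0,0,0,0,0,0,0,0,0,0,0,0,0,0,0,0,0,0,0,0,0,0,0,0,0,0,0,0,0,0,0,0,0,0,0,0,0,0,0,0,0,0,0,0,0,0,0,0,0,0,0,0,0,0,0,0]
}}

```text
clock: 8.15
position: [0.5269, 0.3577, 0.1005]
ee_rot: [-0.001, 3.141, 0.001]
force: [-0.4, 2.3, -1.0]
width: 0.17
gripper_force: 50.0
```

Now it holds: width 15.6 mm, 50 N. The bar centre is therefore at reported TCP z + 21.5 mm. Lifting gently.

>>> {"method": "arm_command", "body": {
  "deltas": [0,0,0,0,0,0.003,0,0,0,0,0,0,0.008,0,0,0,0,0,0,0.016,0,0,0,0,0,0,0.028,0,0,0,0,0,0,0.042,0,0,0,0,0,0,0.058,0,0,0,0,0,0,0.075,0,0,0,0,0,0,0.092,0,0,0,0,0,0,0.11,0,0,0,0,0,0,0.128,0,0,0,0,0,0,0.145,0,0,0,0,0,0,0.16,0,0,0,0,0,0,0.172,0,0,0,0,0,0,0.18,0,0,0,0,0,0,0.184,0,0,0,0,0,0,0.185,0],
  "force": 50
}}

```text
clock: 9.75
position: [0.5269, 0.3574, 0.2857]
ee_rot: [-0.0, 3.141, 0.0]
force: [0.7, -0.6, -4.7]
width: 0.168
gripper_force: 50.0
```

>>> {"method": "arm_command", "body": {
  "deltas": [0,0,0,-0.001,-0.004,0,0,0,0,0,-0.002,-0.012,0,0,0,0,0,-0.004,-0.024,0,0,0,0,0,-0.006,-0.039,0,0,0,0,0,-0.008,-0.056,0,0,0,0,0,-0.011,-0.074,0,0,0,0,0,-0.014,-0.092,0,0,0,0,0,-0.017,-0.11,0,0,0,0,0,-0.02,-0.128,0,0,0,0,0,-0.022,-0.146,0,0,0,0,0,-0.025,-0.164,0,0,0,0,0,-0.028,-0.182,0,0,0,0,0,-0.03,-0.199,0,0,0,0,0,-0.032,-0.215,0,0,0,0,0,-0.034,-0.229,0,0,0,0,0,-0.036,-0.241,0,0,0,0,0,-0.037,-0.25,0,0,0,0,0,-0.038,-0.257,0,0,0,0,0,-0.039,-0.261,0,0,0,0,0,-0.039,-0.262,0,0]
}}

```text
clock: 11.75
position: [0.4879, 0.0952, 0.2854]
ee_rot: [-0.0, 3.142, 0.0]
force: [-0.5, 0.1, -3.2]
width: 0.165
gripper_force: 50.0
```

```bash
python3 - <<'E'
from h import *
a=optics.get_image("top")[150:290,220:385]; b=optics.get_image("scene")[120:260,235:400]; cv2.imwrite("pics/t1.png",np.hstack([cv2.resize(x,None,fx=2.4,fy=2.4,interpolation=2) for x in(a,b)]))
o=sensors.observe(); print(o["position"],o["gripper_force"])
E
```

```text
[0.48794975 0.09578988 0.28544343] 49.99894559383392
```

View pics/t1.png

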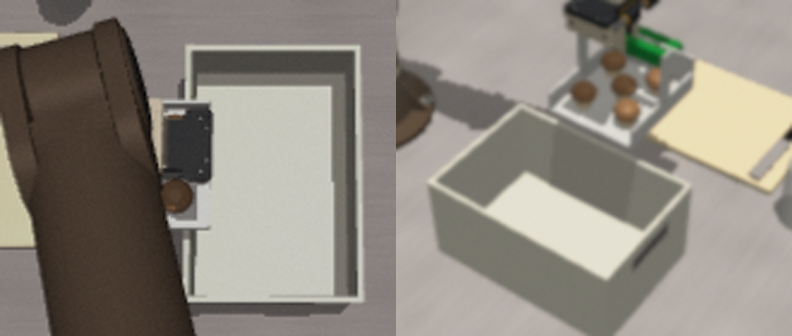

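All five mushrooms are in the tray, and the lip is inside the tub's left wall (column 212 against the wall at 192). Tipping about the lip now.

>>> {"method": "arm_command", "body": {
  "deltas": [0.022,0,0,0,-0.003,0,0,0.044,0,0,0,-0.006,0,0,0.067,0,0,0,-0.009,0,0,0.089,0,0,0,-0.012,0,0,0.111,0,0,0,-0.0155,0,0,0.133,0,0,0,-0.019,0,0,0.144,0,0,0,-0.0205,0,0,0.156,0,0,0,-0.022,0,0,0.167,0,0,0,-0.024,0,0,0.178,0,0,0,-0.026,0,0,0.189,0,0,0,-0.0275,0,0,0.2,0,0,0,-0.029,0,0,0.211,0,0,0,-0.031,0,0,0.222,0,0,0,-0.033,0,0,0.233,0,0,0,-0.035,0,0,0.244,0,0,0,-0.037,0,0,0.256,0,0,0,-0.0385,0,0,0.267,0,0,0,-0.0405,0,0,0.278,0,0,0,-0.0425,0,0,0.289,0,0,0,-0.0445,0,0]
}}

```text
clock: 13.85
position: [0.488, 0.0507, 0.2855]
ee_rot: [-0.0, 3.06, 0.709]
force: [-0.4, 0.6, -2.8]
width: 0.172
gripper_force: 50.0
```

>>> {"method": "arm_command", "body": {
  "deltas": [0.022,0,0,0,-0.004,0,0,0.044,0,0,0,-0.008,0,0,0.067,0,0,0,-0.012,0,0,0.089,0,0,0,-0.016,0,0,0.111,0,0,0,-0.02,0,0,0.133,0,0,0,-0.024,0,0,0.156,0,0,0,-0.028,0,0,0.178,0,0,0,-0.032,0,0,0.178,0,0,0,-0.032,0,0,0.178,0,0,0,-0.032,0,0,0.178,0,0,0,-0.032,0,0,0.178,0,0,0,-0.032,0,0]
}}

```text
clock: 15.05
position: [0.488, 0.0195, 0.2858]
ee_rot: [-0.002, 2.932, 1.126]
force: [-0.6, 0.4, -2.6]
width: 0.164
gripper_force: 50.0
```

```bash
python3 - <<'E'
from h import *
a=optics.get_image("top")[150:290,220:385]; b=optics.get_image("scene")[120:260,235:400]; cv2.imwrite("pics/t2.png",np.hstack([cv2.resize(x,None,fx=2.4,fy=2.4,interpolation=2) for x in(a,b)]))
o=sensors.observe(); print(o["position"],o["ee_rot"],o["gripper_force"],o["force"])
E
```

```text
[0.4879357  0.01938298 0.28573706] [-1.92362715e-03  2.93239741e+00  1.12621277e+00] 50.00422775745392 [-0.0993841   0.02769873 -1.94614751]
```

View pics/t2.png

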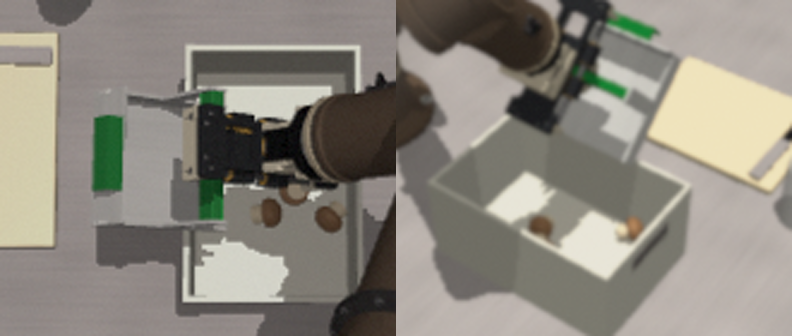

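The tray looks empty and the force has dropped to the tray's own weight. Mushrooms are visible in the tub at (265,212), (295,192) and (330,218) in the crop. Next I'll level to 9° lip-down and cross to the right rim.

>>> {"method": "arm_command", "body": {
  "deltas": [-0.03,0,0,0,-0.004,0.004,0,-0.06,0,0,0,-0.013,0.008,0,-0.09,0,0,0,-0.026,0.012,0,-0.12,0,0,0,-0.042,0.016,0,-0.15,0,0,0,-0.06,0.02,0,-0.18,0,0,0,-0.08,0.02,0,-0.21,0,0,0,-0.1,0.02,0,-0.24,0,0,0,-0.12,0.02,0,-0.27,0,0,0,-0.14,0.02,0,-0.3,0,0,0,-0.16,0.02,0,-0.33,0,0,0,-0.18,0.02,0,-0.35,0,0,0,-0.2,0.02,0,-0.367,0,0,0,-0.219,0.02,0,-0.367,0,0,0,-0.237,0.02,0,-0.367,0,0,0,-0.253,0.02,0,-0.367,0,0,0,-0.267,0.02,0,-0.367,0,0,0,-0.278,0.02,0,-0.367,0,0,0,-0.286,0.02,0,-0.367,0,0,0,-0.291,0.02,0,-0.367,0,0,0,-0.292,0.02,0]
}}

```text
clock: 17.15
position: [0.4879, -0.2735, 0.3053]
ee_rot: [-0.0, -3.132, -0.247]
force: [0.8, 0.9, -2.5]
width: 0.176
gripper_force: 50.0
```

```bash
python3 - <<'E'
from h import *
from scipy.spatial.transform import Rotation as Ro
o=sensors.observe();p=o["position"];R=Ro.from_rotvec(o["ee_rot"])*Ro.from_rotvec([0,np.pi,0]).inv()
print(p,R.as_rotvec().round(3),o["gripper_force"],o["force"])
im=optics.get_image("top"); sc=optics.get_image("scene")
# predicted hook flat-top corners and bar ends (tool offset: bar 21.5 mm above TCP)
T=lambda x,y,z: p+R.apply([x,y,z-.107+.0215])
P=[T(.04,.106,.06),T(-.04,.106,.06),T(-.04,.085,.06),T(.04,.085,.06),T(.071,0,.119),T(-.071,0,.119)]
for n,i in(("top",im),("scene",sc)):
    print(n,proj(n,P).round(1).tolist())
    hsv=cv2.cvtColor(i,40); m=cv2.inRange(hsv,(45,120,30),(80,255,255))
    k,l,s,c=cv2.connectedComponentsWithStats(m)
    for j in range(1,k):
        if s[j,4]>15: print(n,"green",s[j].tolist(),c[j].round(1), cv2.boxPoints(cv2.minAreaRect(np.argwhere(l==j)[:,::-1].astype(np.float32))).round(0).tolist())
    m=cv2.inRange(hsv,(4,70,40),(16,200,220));k,l,s,c=cv2.connectedComponentsWithStats(m)
    for j in range(1,k):
        if 15<s[j,4]<300: print(n,"brown",s[j].tolist())
cv2.imwrite("pics/x_top.png",im);cv2.imwrite("pics/x_sc.png",sc)
E
```

```text
[ 0.48787625 -0.27348427  0.30533199] [ 0.157  0.    -0.   ] 49.9996554851532 [ 0.81643052  0.91552413 -2.48450436]
top [[371.5, 200.1], [372.0, 230.1], [379.8, 230.3], [379.2, 200.3], [417.2, 185.7], [419.1, 240.9]]
top green [413, 186, 8, 9, 63] [416.3 190.4] [[413.0, 186.0], [420.0, 186.0], [420.0, 194.0], [413.0, 194.0]]
top green [371, 201, 9, 30, 252] [374.9 215.5] [[371.0, 201.0], [379.0, 201.0], [379.0, 230.0], [371.0, 230.0]]
top green [414, 225, 8, 15, 115] [417.5 232.3] [[414.0, 225.0], [421.0, 225.0], [421.0, 239.0], [414.0, 239.0]]
top brown [620, 121, 13, 15, 150]
top brown [234, 124, 11, 12, 24]
top brown [421, 140, 11, 4, 24]
top brown [35, 146, 4, 7, 16]
top brown [26, 168, 4, 7, 19]
top brown [431, 185, 12, 34, 63]
top brown [0, 192, 7, 10, 27]
top brown [21, 197, 12, 10, 49]
top brown [302, 196, 11, 10, 74]
top brown [351, 202, 10, 11, 78]
top brown [336, 223, 12, 12, 55]
top brown [329, 233, 8, 12, 77]
top brown [352, 236, 10, 11, 81]
top brown [606, 272, 5, 9, 18]
top brown [0, 370, 17, 30, 199]
top brown [299, 374, 13, 6, 45]
top brown [632, 377, 3, 8, 17]
scene [[292.5, 185.0], [272.4, 174.9], [268.2, 179.3], [288.4, 189.6], [275.8, 201.2], [238.5, 181.3]]
scene green [271, 177, 22, 13, 107] [281.5 183.2] [[270.0, 180.0], [272.0, 176.0], [293.0, 187.0], [291.0, 191.0]]
scene green [257, 190, 20, 16, 130] [266.1 197.8] [[254.0, 196.0], [258.0, 189.0], [276.0, 200.0], [273.0, 206.0]]
scene brown [180, 0, 17, 12, 87]
scene brown [211, 0, 10, 4, 23]
scene brown [118, 2, 6, 6, 22]
scene brown [100, 18, 5, 5, 16]
scene brown [19, 33, 8, 4, 16]
scene brown [17, 139, 7, 4, 19]
scene brown [234, 139, 24, 18, 139]
scene brown [406, 171, 10, 9, 29]
scene brown [205, 172, 26, 13, 151]
scene brown [293, 211, 7, 7, 29]
scene brown [331, 210, 7, 10, 51]
```

Image code finds five mushrooms in the tub, and the hook matches its predicted place within about 1 px. I'll reduce to 3° lip-down for side clearance and descend.

>>> {"method": "arm_command", "body": {
  "deltas": [-0.03,0,0,0,0.002,0,0,-0.067,0,0,0,0.0046,-0.005,0,-0.067,0,0,0,0.0046,-0.015,0,-0.067,0,0,0,0.0046,-0.03,0,-0.067,0,0,0,0.0046,-0.045,0,-0.067,0,0,0,0.0046,-0.06,0,-0.067,0,0,0,0.0046,-0.07,0,-0.067,0,0,0,0.0046,-0.078,0,-0.067,0,0,0,0.0046,-0.085,0,-0.067,0,0,0,0.0046,-0.09,0,-0.067,0,0,0,0.0046,-0.095,0,-0.067,0,0,0,0.0046,-0.1,0,-0.067,0,0,0,0.0046,-0.1,0]
}}

```text
clock: 18.55
position: [0.4877, -0.2683, 0.2049]
ee_rot: [0.0, -3.14, -0.082]
force: [-0.4, 0.9, -1.8]
width: 0.169
gripper_force: 50.0
```

```bash
python3 - <<'E'
from h import *
o=sensors.observe();p=o["position"]; print(p,o["force"])
im=optics.get_image("top");hsv=cv2.cvtColor(im,40); m=cv2.inRange(hsv,(45,120,30),(80,255,255))
k,l,s,c=cv2.connectedComponentsWithStats(m)
for j in range(1,k):
    if s[j,4]>15: print(s[j].tolist(),c[j].round(1))
h=p+[0,.0949,-.0246]
print(proj("top",[h+[0,.0125,.0045],h+[0,-.0085,.0035],h+[0,0.002,.004]]).round(1).tolist())
# rim line: white profile along row 250 near columns 355..385
print(cv2.cvtColor(im,6)[255,355:385].tolist(), proj("top",[[.38,-.169,.15],[.38,-.176,.15]]).round(1).tolist())
b=im[180:250,350:430]; cv2.imwrite("pics/d.png",cv2.resize(b,None,fx=7,fy=7,interpolation=2))
E
```

```text
[ 0.48768276 -0.26827775  0.20490103] [-0.40774692  0.90162139 -1.78256827]
[403, 193, 7, 9, 59] [406.1 196.9]
[366, 207, 8, 27, 204] [369.5 219.8]
[[366.4, 219.9], [373.6, 220.0], [370.0, 220.0]]
[203, 139, 118, 119, 119, 117, 119, 120, 116, 102, 80, 77, 74, 85, 112, 118, 96, 84, 81, 80, 80, 80, 79, 83, 81, 81, 81, 81, 80, 83] [[368.6, 257.8], [370.9, 257.8]]
```

Hook and rim line up within about 1 mm. Lowering slowly.

>>> {"method": "arm_command", "body": {
  "deltas": [0,0,0,0,0,-0.004,0,0,0,0,0,0,-0.008,0,0,0,0,0,0,-0.012,0,0,0,0,0,0,-0.016,0,0,0,0,0,0,-0.02,0,0,0,0,0,0,-0.024,0,0,0,0,0,0,-0.026,0,0,0,0,0,0,-0.026,0]
}}

```text
clock: 19.4
position: [0.4878, -0.2684, 0.1791]
ee_rot: [0.0, -3.14, -0.082]
force: [-0.3, 0.2, -3.3]
width: 0.168
gripper_force: 50.0
```

>>> {"method": "arm_command", "body": {
  "deltas": [0,0,0,0,0,-0.001,0,0,0,0,0,0,-0.002,0,0,0,0,0,0,-0.003,0,0,0,0,0,0,-0.004,0,0,0,0,0,0,-0.004,0]
}}

```text
clock: 19.9
position: [0.4878, -0.2684, 0.1753]
ee_rot: [0.0, -3.14, -0.082]
force: [-0.2, 0.7, -1.3]
width: 0.167
gripper_force: 50.0
```

>>> {"method": "arm_command", "body": {
  "deltas": [0.014,0,0,0,-0.001,-0.0025,0,0.028,0,0,0,-0.002,-0.005,0,0.042,0,0,0,-0.003,-0.0075,0,0.056,0,0,0,-0.0035,-0.0095,0,0.056,0,0,0,-0.0035,-0.0095,0,0.056,0,0,0,-0.0035,-0.0095,0]
}}

```text
clock: 20.5
position: [0.4877, -0.2729, 0.1659]
ee_rot: [0.002, 3.134, 0.218]
force: [-0.6, -1.7, -0.5]
width: 0.169
gripper_force: 50.0
```

Seated: the force is near zero and contact is light. Opening.

>>> {"method": "arm_command", "body": {
  "deltas": [0,0,0,0,0,0,25,0,0,0,0,0,0,25,0,0,0,0,0,0,40,0,0,0,0,0,0,60,0,0,0,0,0,0,91,0,0,0,0,0,0,91,0,0,0,0,0,0,91,0,0,0,0,0,0,91,0,0,0,0,0,0,91,0,0,0,0,0,0,91,0,0,0,0,0,0,91]
}}

```text
clock: 21.6
position: [0.4879, -0.272, 0.1659]
ee_rot: [0.0, -3.134, -0.22]
force: [0.1, 0.4, -0.5]
width: 0.976
gripper_force: 0.0
```

>>> {"method": "arm_command", "body": {
  "deltas": [0,0,0,0,-0.001,0.01,91,0,0,0,0,-0.004,0.03,91,0,0,0,0,-0.008,0.06,91,0,0,0,0,-0.013,0.1,91,0,0,0,0,-0.018,0.14,91,0,0,0,0,-0.025,0.18,91,0,0,0,-0.03,-0.06,0.2,91,0,0,0,-0.06,-0.1,0.2,91,0,0,0,-0.1,-0.14,0.2,91,0,0,0,-0.1,-0.18,0.2,91,0,0,0,-0.1,-0.18,0.2,91,0,0,0,-0.1,-0.18,0.2,91]
}}

```text
clock: 22.8
position: [0.3873, -0.4528, 0.3661]
ee_rot: [-0.003, -3.134, -0.219]
force: [0.9, 0.7, 0.1]
width: 0.991
gripper_force: 0.0
```

```bash
python3 - <<'E'
from h import *
o=sensors.observe(); print(o["clock"],o["position"],o["force"])
im=optics.get_image("top"); sc=optics.get_image("scene")
cv2.imwrite("pics/f.png",np.hstack([cv2.resize(im[155:290,285:450],None,fx=2.4,fy=2.4,interpolation=2),cv2.resize(sc[130:265,215:380],None,fx=2.4,fy=2.4,interpolation=2)]))
for n,i in(("top",im),("scene",sc)):
    m=cv2.inRange(cv2.cvtColor(i,40),(45,120,30),(80,255,255));k,l,s,c=cv2.connectedComponentsWithStats(m)
    for j in range(1,k):
        if s[j,4]>15: print(n,s[j].tolist(),c[j].round(1))
# prediction when hung at 10 deg, hook -5 mm off rim centre
from scipy.spatial.transform import Rotation as Ro
R=Ro.from_euler("x",10,degrees=True);h=np.array([.488,-.1775,.15])
P=[h+R.apply([0,.002,.004]),h+R.apply([0,-.0935,.063])]
for n in("top","scene"): print(n,proj(n,P).round(1).tolist())
E
```

```text
22.8 [ 0.3873033  -0.45277919  0.36613554] [0.93184856 0.68918347 0.1394142 ]
top [403, 196, 9, 48, 316] [407.3 219.3]
top [366, 208, 8, 27, 212] [369.5 220.9]
scene [274, 209, 20, 12, 78] [283.7 214.5]
scene [245, 216, 34, 22, 197] [260.9 226.2]
top [[370.6, 221.0], [408.4, 219.4]]
scene [[282.6, 213.2], [261.0, 224.1]]
```

View pics/f.png

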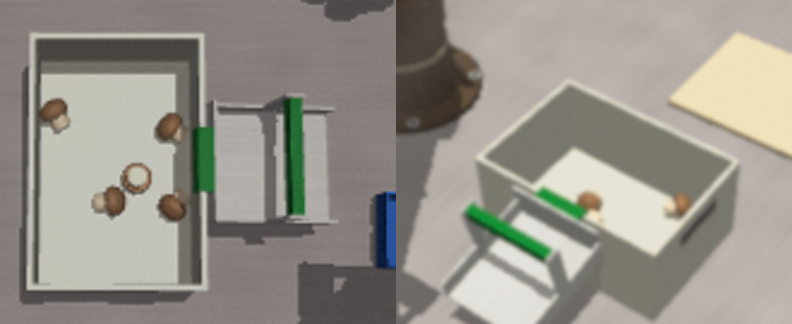

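The picture shows five mushrooms in the tub. The tray hangs on the right wall with its hook over the rim at (205,160) in the crop, within about 1 px of the prediction. Handing in.

```bash
python3 -c "
from cell import arm
print(arm.sign_off())"
```

```text
the job is handed in; nothing more can be done
None
```

All five mushrooms are in the tub, the empty tray hangs by its hook on the right-hand rim, and the gripper is clear; I handed the job in at about 23 s, after a first grasp that closed empty, and no verdict came back.

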